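Clip the snap hook onto the lifting bow of a casting

ROBOT

A 6-joint arm with a two-finger parallel gripper is mounted at the origin on the work surface. World frame = base frame: x ahead of the robot, y to its left, z up, the work surface at z = 0. Lengths are in m, angles in rad, forces in N, time in s.
With the tool pointing down it reaches from about 0.35 to 0.775 m from the base axis. Payload 5.5 kg.
Tool frame: the origin (TCP) lies at the very end of the fingers, on their centre line; the grasp point (between the pads) lies 19 mm behind it; z points along the fingers, y is the line along which they close (so a half turn about z gives the same grasp; the last joint's range is limited). The gripper opens to 85 mm and grips with 20 to 120 N. Pads are 22 mm wide; open, the fingers measure 114 mm over their backs; the gripper's body (76 mm by 85 mm) begins 54 mm behind the grasp point. The pads swing forward as they close: fully open they stand 13 mm farther back than shut.
Start: joints at [1.027, 0.313, 0.046, 1.304, 0, 1.431], TCP at [0.226, 0.529, 0.231] pointing down, gripper open.
Joint ranges: [-2.76, 2.76], [-0.86, 1.69], [-1.03, 1.26], [-2.2, 2.34], [-1.47, 1.5], [-3.14, 3.14]. Speed limits (rad/s): [2.57, 2.57, 3.14, 3.14, 3.14, 3.14].

INTERFACE

Orientations are given as a unit quaternion [w, x, y, z].
In Python, from workcell import env, cams, ticket, spotter gives the robot as it stands.
- The arm moves only by the tool jog_arm, never from a script. Its argument "increments" is a list that holds one entry, the list of rows, each a list of 7 numbers: the shift along the tool's x, y, z in units of 0.25 m (1.0 is 0.25 m), then the turn, a rotation vector about the tool's x, y, z in units of 180 degrees (1.0 is 180 degrees), then the closure in counts, from 0 (fully open) to 255 (shut). A call has 1 to 20 rows; each row shifts and turns the commanded pose from where the row before left it, along the tool's axes as they then stand; what a row does not reach is not made up. A row lasts 1/10 s, in which the tool goes at most 50 mm and 8.59 degrees, less where a joint would pass 70% of its speed; a pose out of reach is approached as far as the arm can. A call with a number of a shift or a turn outside -1 to 1 is refused whole. A call with a gripper value outside its range is refused whole. The fingers move at their own pace and stop on an object; "force" is the grip in N (left out, the last holds). Time passes only in rows, so rows that do not move let the fingers close. It gives the time, the measured TCP pose, the force, the opening and the grip force at its end, in the units of the state.
- env.get_state(): the state, without advancing time (a new reading comes with each control period).
- cams.read_camera(name): name is "scene" or "side" or "wrist"; returns a dict with "pixels" (480x640x3 uint8, red, green, blue), "fx", "fy", "cx", "cy" (pixels), "xyz" and "attitude" of the camera in the world; the wrist camera has in their place "mount" (4x4, takes a point from camera to tool coordinates, whose origin is the TCP and whose axes are the flange's). Camera axes: x right, y down, z forward; pixel columns grow to the right and rows downward; lengths in m; the calibration is good to about 2 mm. A picture is of the moment at which its call begins: read the wrist's pose just before it. There is no depth.
- ticket.hand_in(): hands the job in; it is judged then, once.
Trained networks look in the newest picture that a camera, given by its name, has taken for a name from the list of things; names that differ only in an ending like _2 or _b are one class to them, and where a whole thing is asked for, a point or a joint stands for the part that bears it (a point fixed in the world has none). Each returns a list of dicts, best first, with "conf" (0 to 1); they miss things now and then, are a little off and sometimes report something else, mostly with a low value. They report only what shows in the picture. A call takes as long as a camera call. They do not tell look-alikes from the thing itself.
- spotter.find_in(target, camera): "uv" ([column, row] in pixels, amid what is visible of it).
- spotter.cut_out(target, camera): "region" (480x640 bool, what is visible of it) and "uv" ([column, row] in pixels, amid what is visible of it).
- spotter.landmark_of(target, camera): "uv" ([column, row] in pixels: a listed point, or the origin of a listed thing).
The state is a dict: "clock": time; "joint_pos": joint angles; "qvel": joint speeds; "tau": joint torques, N m; "tcp_pos": TCP position; "orientation": TCP orientation; "wrist_force": force on the tool from outside, world axes, zero at the start; "ft_torque": the same for the moment, N m; "finger_gap": finger opening in m; "grip_force": force on a finger pad.
Only numpy, scipy, OpenCV 4.12 (cv2) and the standard library are available. Lean on these libraries where they do the work, as an engineer would, in place of code of your own. Each camera call takes 0.05 s, during which the arm holds its last target. There are 200 camera calls.

TASK

Get the casting ready for the hoist: take the snap hook, the one with the sprung gate, out of the wooden rack and press it from above over the tall lifting bow of the casting until the bow's bar pushes the gate open, slips inside and the gate snaps shut behind it. Leave the hook hanging closed on the bow, and leave the gateless open hook in its place in the rack.

Things in the scene. Friction and masses are not known exactly. Their poses are not given: they have to be found in the camera images.
- snap_hook: Steel snap hook, 0.24 kg, 12 mm thick (its y), upright in a wooden rack. Origin: level with its feet, under the middle of the grip lug. Legs at x -39 to -29 and 17 to 33 mm; spine z 62 to 74; flat lug above it x -20 to 20, z 74 to 98: grip it across y, fingertips above z = 64. The gate closes the frame below. Forks hold the legs up to z = 28. Let go on the bow, it hangs by its spine.
- gate (a joint): Gate of the snap hook: 0 = shut (sprung), up to 1.25 rad as it swings up into the frame. 7 mm bar, 40 mm long, hinged at hook x = -25, z = 8 mm, tip to +x. Pressed down on a bar at right angles to the hook's plane at hook x = 0 (10 mm either way will do), it opens with 3 to 8 N and shuts under the bar once the bar's centre passes z = 50; at z = 58 the bar meets the spine.
- bow (a point): Middle of the top bar of the lifting bow, on its axis, 115 mm above the table. The bar, 8 mm round steel, is level along this point's y, straight for 22 mm each way; the opening under it is 56 mm wide, 71 high. The bow stands on a fixed dark rectangular casting (130 x 140 mm, 40 high). The hook may go on either way round. The other casting, with round boss and stud, has no bow.
- open_hook: Steel hook with no gate, its mouth always open, and a round eye 28 mm wide instead of the rectangular lug; otherwise outline, size, origin and axes as the snap hook. To be left in its place. The two hooks stand in line in the rack, 110 mm apart along their x; which is in which place varies. Their feet are 12 mm above the table.
Not all that is in view belongs to the job. Leave any purple look-alike of the snap_hook alone.

How it is judged:
By the outcome, as a careful person would: the job done as asked, in the order asked, and still so for the second after the job is handed in, with the robot touching nothing.
It also fails if it takes over 45 s, if anything falls off the work surface, if the arm or the gripper's body presses on something with over 40 N, if the wrist force passes 120 N, or if a joint passes its speed limit or range.

## Working session

There is one attempt and no reset: what is moved stays moved. The work goes in short steps, Python scripts to look and compute and a tool call to move; the robot and the scene stay as the last step left them, time stands still between calls to the robot, and variables do not carry over. Pictures are saved under pics/ and viewed, at most 10 in all, crops included, and the job is handed in when it is done.

Besides the shell and the picture viewer there is one more tool, called after "Call:" as name(argument=value, ...) on one line, values as JSON. jog_arm: Moves the arm, as the interface text tells. Shifts and turns lie within -1 to 1; 1 stands for 0.25 m of shift or 180 degrees of turn. Its arguments: {"type":"object","properties":{"increments":{"type":"array"},"force":{"type":"number"}},"required":["increments"]}

```bash
mkdir -p pics
cat > h.py <<'E'
import numpy as np, cv2
from scipy.spatial.transform import Rotation as R
from workcell import env, cams, ticket, spotter
def rot(a):
    a=np.array(a,float)
    return a if a.shape==(3,3) else R.from_quat(np.r_[a[1:],a[0]]).as_matrix()
def cam(name):
    s=env.get_state(); c=cams.read_camera(name)
    if name=="wrist":
        T=np.eye(4);T[:3,:3]=rot(s["orientation"]);T[:3,3]=s["tcp_pos"]
        M=T@np.array(c["mount"]);c["Rw"],c["o"]=M[:3,:3],M[:3,3]
    else: c["Rw"],c["o"]=rot(c["attitude"]),np.array(c["xyz"])
    return c
def ray(c,uv):
    d=c["Rw"]@np.array([(uv[0]-c["cx"])/c["fx"],(uv[1]-c["cy"])/c["fy"],1]);return c["o"],d/np.linalg.norm(d)
def onz(c,uv,z):
    o,d=ray(c,uv);return o+d*(z-o[2])/d[2]
def tri(rs):
    A=sum(np.eye(3)-np.outer(d,d) for o,d in rs);b=sum((np.eye(3)-np.outer(d,d))@o for o,d in rs)
    return np.linalg.solve(A,b)
def proj(c,p):
    q=c["Rw"].T@(np.array(p)-c["o"]);return np.array([c["fx"]*q[0]/q[2]+c["cx"],c["fy"]*q[1]/q[2]+c["cy"]])
def save(c,f,box=None,s=1):
    im=c["pixels"][:,:,::-1]
    if box: im=im[box[1]:box[3],box[0]:box[2]]
    cv2.imwrite("pics/"+f,cv2.resize(im,None,fx=s,fy=s,interpolation=cv2.INTER_CUBIC))
E
python3 - <<'E'
from h import *
np.set_printoptions(precision=4,suppress=True)
zz={"snap_hook":.012,"open_hook":.012,"bow":.115}
ims=[]
for n in("scene","side"):
    c=cam(n);ims.append(c["pixels"]);save(c,n+"1.png");print(n,c["o"],c["Rw"][:,2],c["fx"])
    for t in zz:
        for d in spotter.landmark_of(t,n)[:3]:print(t,np.round(d["uv"],1),round(d["conf"],2),onz(c,d["uv"],zz[t]))
s=env.get_state();print(s["orientation"],s["finger_gap"])
E
```

```text
scene [ 1.2127 -0.8888  0.9355] [-0.49    0.596  -0.6361] 565.855274195209
snap_hook [248.2 331.1] 0.95 [ 0.5987 -0.3595  0.012 ]
snap_hook [284.6 291. ] 0.9 [ 0.5772 -0.2205  0.012 ]
snap_hook [261.7 259. ] 0.81 [ 0.4609 -0.1752  0.012 ]
open_hook [316.3 269.1] 0.68 [ 0.5855 -0.1167  0.012 ]
open_hook [279.5 290.8] 0.6 [ 0.5678 -0.2275  0.012 ]
bow [371.6 177.9] 0.71 [0.5425 0.159  0.115 ]
bow [284.3 289.8] 0.69 [ 0.6453 -0.2928  0.115 ]
bow [319.4 267.3] 0.41 [ 0.6569 -0.1941  0.115 ]
side [-0.1381 -0.7926  0.6725] [ 0.6152  0.6157 -0.4924] 484.31686954187956
snap_hook [492.  327.4] 0.84 [ 0.6712 -0.479   0.012 ]
snap_hook [369.1 293.8] 0.75 [ 0.5709 -0.2245  0.012 ]
snap_hook [419.8 320.5] 0.61 [ 0.5783 -0.3615  0.012 ]
open_hook [344.1 266.6] 0.92 [ 0.611  -0.1065  0.012 ]
bow [256.5 204.5] 0.74 [0.5399 0.1495 0.115 ]
[-0.      0.2005  0.9797 -0.0001] 0.0851695785816232
```

View pics/scene1.png

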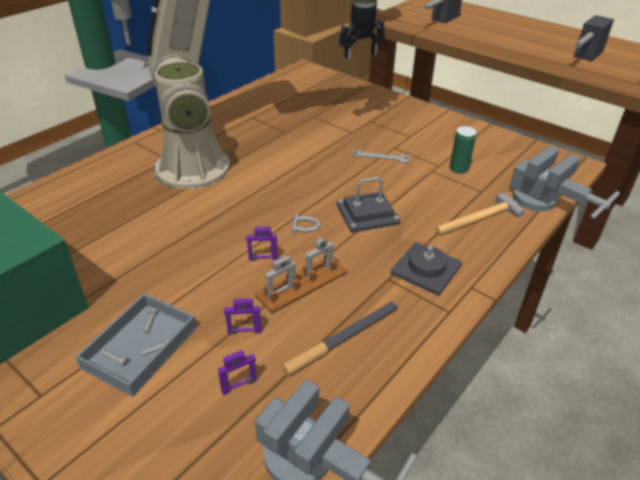

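View pics/side1.png

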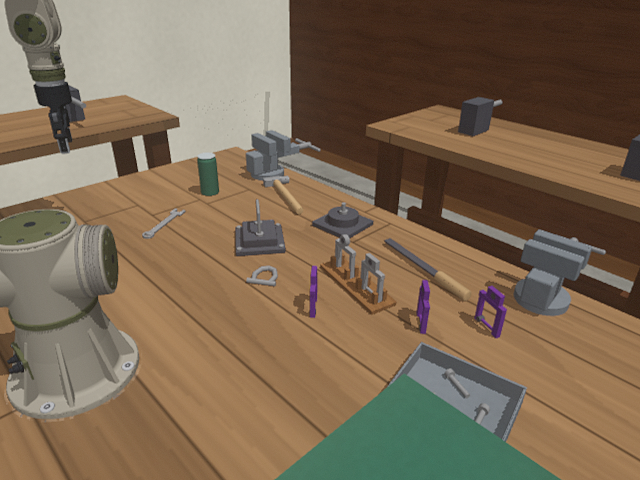

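Both views show two grey hooks in the rack: scene (281,275) and (319,258), side (372,278) and (344,255). Three purple look-alikes stand at scene (262,245), (243,317) and (238,372). There is also a shackle at (306,224). The bow casting is at scene (370,205) and the stud casting at (427,265). I'll check the rack hooks in a close crop.

Run:
```python
import cv2,numpy as np
a=cv2.imread("pics/scene1.png")[235:310,245:355];b=cv2.imread("pics/side1.png")[225:315,310:410]
f=lambda i:cv2.resize(i,(400,400*i.shape[0]//i.shape[1]),interpolation=cv2.INTER_CUBIC)
a,b=f(a),f(b);a=cv2.copyMakeBorder(a,0,b.shape[0]-a.shape[0],0,0,0)
cv2.imwrite("pics/crop1.png",np.hstack([a,b]))
```

```text
(no output)
```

View pics/crop1.png

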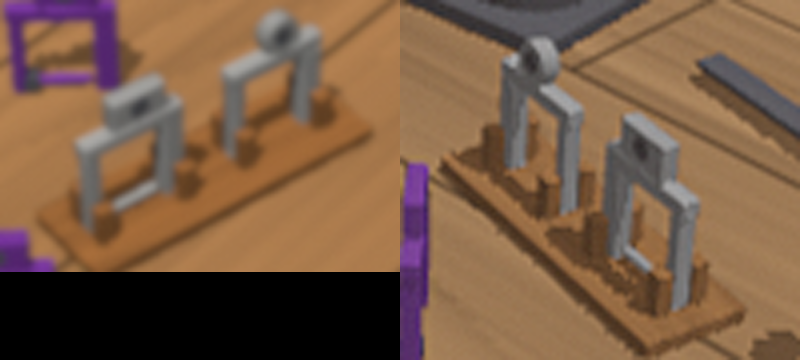

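The left hook in the crop has the rectangular lug and a gate bar, so it is the snap hook, at about (0.574,-0.222). The far one has the round eye and stays. The thicker leg faces the open hook, so hook +x points toward +y. Next I plan the approach.

```bash
cat >> h.py <<'E'
def tool_yaw(s=None):  # world angle of tool y, deg
    y=rot((s or env.get_state())["orientation"])[:,1];return np.degrees(np.arctan2(y[1],y[0]))
def plan(pos,yaw,n,grip=0,start=None):
    s=env.get_state();p=np.array(s["tcp_pos"]) if start is None else np.array(start[0]);y0=tool_yaw(s) if start is None else start[1]
    dy=(yaw-y0+180)%360-180
    for i in range(n):
        a=np.radians(y0+dy*i/n);Y=np.array([np.cos(a),np.sin(a),0]);Z=np.array([0,0,-1.]);X=np.cross(Y,Z)
        d=(np.array(pos)-p)/n
        print([round(float(v),3) for v in (d@X/.25,d@Y/.25,d@Z/.25)]+[0,0,round(-dy/n/180,4),grip],end=",\n")
E
python3 -c "
from h import *
plan([.56,-.2,.27],-13,19)"
```

```text
[-0.125, -0.113, -0.008, 0, 0, np.float64(0.0234), 0],
[-0.133, -0.104, -0.008, 0, 0, np.float64(0.0234), 0],
[-0.14, -0.094, -0.008, 0, 0, np.float64(0.0234), 0],
[-0.147, -0.083, -0.008, 0, 0, np.float64(0.0234), 0],
[-0.152, -0.072, -0.008, 0, 0, np.float64(0.0234), 0],
[-0.157, -0.061, -0.008, 0, 0, np.float64(0.0234), 0],
[-0.161, -0.049, -0.008, 0, 0, np.float64(0.0234), 0],
[-0.165, -0.037, -0.008, 0, 0, np.float64(0.0234), 0],
[-0.167, -0.025, -0.008, 0, 0, np.float64(0.0234), 0],
[-0.168, -0.013, -0.008, 0, 0, np.float64(0.0234), 0],
[-0.169, -0.001, -0.008, 0, 0, np.float64(0.0234), 0],
[-0.168, 0.012, -0.008, 0, 0, np.float64(0.0234), 0],
[-0.167, 0.024, -0.008, 0, 0, np.float64(0.0234), 0],
[-0.165, 0.036, -0.008, 0, 0, np.float64(0.0234), 0],
[-0.162, 0.048, -0.008, 0, 0, np.float64(0.0234), 0],
[-0.158, 0.06, -0.008, 0, 0, np.float64(0.0234), 0],
[-0.153, 0.071, -0.008, 0, 0, np.float64(0.0234), 0],
[-0.147, 0.082, -0.008, 0, 0, np.float64(0.0234), 0],
[-0.141, 0.093, -0.008, 0, 0, np.float64(0.0234), 0],
```

Call:
jog_arm(increments=[[[-0.125,-0.113,-0.008,0,0,0.0234,0],[-0.133,-0.104,-0.008,0,0,0.0234,0],[-0.14,-0.094,-0.008,0,0,0.0234,0],[-0.147,-0.083,-0.008,0,0,0.0234,0],[-0.152,-0.072,-0.008,0,0,0.0234,0],[-0.157,-0.061,-0.008,0,0,0.0234,0],[-0.161,-0.049,-0.008,0,0,0.0234,0],[-0.165,-0.037,-0.008,0,0,0.0234,0],[-0.167,-0.025,-0.008,0,0,0.0234,0],[-0.168,-0.013,-0.008,0,0,0.0234,0],[-0.169,-0.001,-0.008,0,0,0.0234,0],[-0.168,0.012,-0.008,0,0,0.0234,0],[-0.167,0.024,-0.008,0,0,0.0234,0],[-0.165,0.036,-0.008,0,0,0.0234,0],[-0.162,0.048,-0.008,0,0,0.0234,0],[-0.158,0.06,-0.008,0,0,0.0234,0],[-0.153,0.071,-0.008,0,0,0.0234,0],[-0.147,0.082,-0.008,0,0,0.0234,0],[-0.141,0.093,-0.008,0,0,0.0234,0],[0,0,0,0,0,0,0]]])

```text
clock: 2.4
tcp_pos: [0.5606, -0.2048, 0.268]
orientation: [0.001, 0.785, 0.619, -0.0]
wrist_force: [-0.2, 1.0, -0.3]
finger_gap: 0.0856
grip_force: 0.0
```

Run:
```python
from h import *
np.set_printoptions(precision=4,suppress=True)
c=cam("wrist");save(c,"w1.png")
s=env.get_state();print(s["tcp_pos"],tool_yaw(s),s["clock"],c["o"],c["Rw"][:,2],s["joint_pos"])
for t,z in(("snap_hook",.012),("open_hook",.012)):
    for d in spotter.landmark_of(t,"wrist")[:3]:print(t,d["uv"],d["conf"],onz(c,d["uv"],z))
    for d in spotter.find_in(t,"wrist")[:3]:print(t,d["uv"],d["conf"])
```

```text
[ 0.5595 -0.2024  0.2682] -13.340660001399849 2.45 [ 0.5784 -0.1344  0.4088] [-0.0662 -0.2798 -0.9578] [-0.482   0.348   0.1847  1.4083  0.      1.3216]
snap_hook [330.4, 214.4] 0.8 [ 0.5732 -0.2243  0.012 ]
snap_hook [214.8, 184.6] 0.76 [ 0.4588 -0.163   0.012 ]
snap_hook [366.5, 311.3] 0.55 [ 0.5889 -0.3506  0.012 ]
snap_hook [198.4, 190.5] 0.77
snap_hook [334.5, 229.8] 0.65
snap_hook [371.1, 339.7] 0.64
open_hook [330.5, 108.4] 0.77 [ 0.5979 -0.1164  0.012 ]
open_hook [334.2, 104.9] 0.79
```

View pics/w1.png

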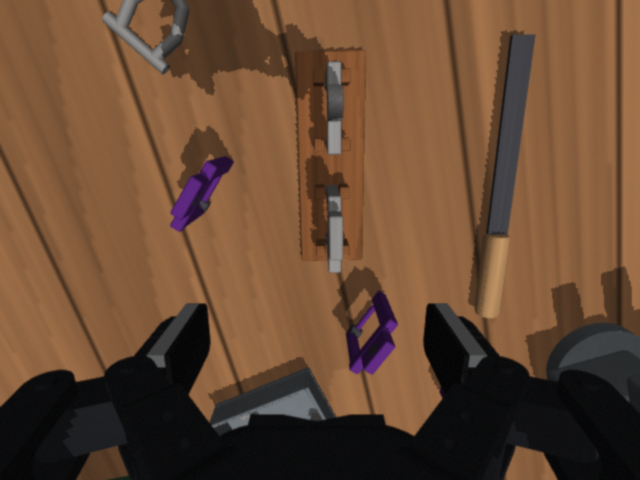

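The wrist view shows the rack's two hooks in line and vertical in the image (columns 335–336), so the yaw is already aligned. The snap hook is at rows 190–272 and the round-eye hook at rows 62–152. The nearest purple hook is well clear at (371,335). Now I refine the lug position from the mask.

Run:
```python
from h import *
np.set_printoptions(precision=4,suppress=True)
c=cam("wrist")
g=cv2.imread("pics/w1.png").astype(int)
for r in (195,205,215,225,235,245,255,265,270):
    row=g[r,310:362];m=(row.max(1)-row.min(1)<25)&(row.max(1)>95);k=np.where(m)[0]+310
    print(r,k.min() if len(k) else 0,k.max() if len(k) else 0,[int(v) for v in g[r,326:348].mean(1)])
a=np.radians(76.7);hx=np.array([np.cos(a),np.sin(a),0]);hy=np.array([-hx[1],hx[0],0])
o=np.array([.5735,-.2235,.012])
for x,y,z in((0,0,0),(-20,6,98),(-20,-6,98),(20,6,98),(20,-6,98),(-39,6,74),(-39,-6,74),(33,6,74),(33,-6,74)):
    print(x,y,z,proj(c,o+hx*x/1e3+hy*y/1e3+[0,0,z/1e3]))
for n in("bow",):
  for cn in("scene","side"):
    cc=cam(cn);d=spotter.cut_out(n,cn);print(cn,[(e["uv"],e["conf"]) for e in d][:3])
    save(cc,cn+"_b.png",(330,160,410,240) if cn=="scene" else (220,185,300,265),5)
a=cv2.imread("pics/scene_b.png");b=cv2.imread("pics/side_b.png");cv2.imwrite("pics/bow.png",np.hstack([a,b]))
```

```text
195 0 0 [41, 39, 48, 57, 64, 64, 64, 63, 65, 65, 65, 63, 63, 65, 72, 83, 86, 88, 88, 88, 89, 90]
205 337 340 [75, 55, 60, 72, 81, 84, 82, 81, 80, 81, 86, 105, 135, 137, 121, 92, 87, 91, 92, 95, 95, 94]
215 0 0 [69, 55, 45, 46, 54, 59, 60, 61, 61, 61, 63, 62, 62, 64, 64, 67, 78, 88, 92, 94, 94, 94]
225 330 342 [48, 46, 54, 84, 115, 136, 141, 141, 140, 139, 140, 142, 144, 144, 142, 132, 114, 91, 91, 95, 95, 93]
235 330 342 [37, 37, 46, 73, 113, 136, 141, 141, 140, 141, 142, 142, 145, 146, 142, 133, 110, 74, 70, 89, 95, 94]
245 330 342 [55, 47, 46, 71, 110, 134, 141, 141, 141, 142, 142, 143, 145, 144, 142, 131, 108, 67, 51, 50, 50, 53]
255 330 342 [78, 60, 49, 68, 108, 134, 139, 142, 142, 142, 142, 143, 145, 146, 142, 133, 114, 98, 100, 100, 98, 90]
265 329 340 [100, 93, 87, 114, 141, 148, 151, 150, 149, 149, 150, 150, 148, 141, 124, 99, 99, 101, 100, 101, 100, 100]
270 329 340 [101, 97, 94, 115, 137, 148, 149, 148, 149, 147, 149, 149, 147, 139, 119, 92, 94, 100, 101, 99, 99, 100]
0 0 0 [333.6156 218.5117]
-20 6 98 [331.3904 266.2985]
-20 -6 98 [345.0989 266.354 ]
20 6 98 [332.148  221.8357]
20 -6 98 [346.3646 221.8951]
-39 6 74 [330.0862 276.1084]
-39 -6 74 [342.6766 276.1591]
33 6 74 [331.2878 201.3959]
33 -6 74 [344.6688 201.4525]
scene [([371.4, 208.4], 0.73)]
side [([258.6, 239.1], 0.89)]
```

View pics/bow.png

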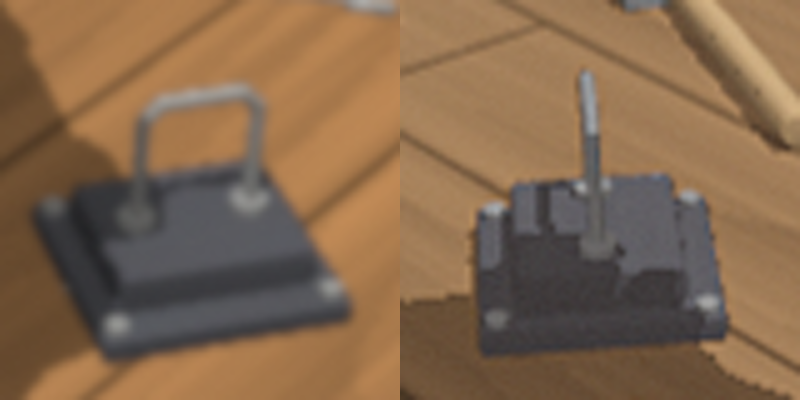

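The lug mask gives the snap hook origin at about (0.572,-0.220). The bow crop shows the bar in scene pixels from (360,180) to (381,178), and nearly end-on in the side view from (257,200) to (258.4,211). I compute the bar direction and the descent.

Run:
```python
from h import *
np.set_printoptions(precision=4,suppress=True)
S=cam("scene");D=cam("side")
f=lambda c,a,b,z:(onz(c,a,z),onz(c,b,z))
def ang(p):d=p[1]-p[0];return np.degrees(np.arctan2(d[1],d[0])),np.linalg.norm(d),(p[0]+p[1])/2
sc=lambda x,y:(330+x/5,160+y/5)
sd=lambda x,y:(220+(x-400)/5,185+y/5)
print(ang(f(S,sc(152,102),sc(252,91),.115)))
print(ang(f(S,sc(137,215),sc(248,195),.045)))
print("base near edge",ang(f(S,sc(108,350),sc(350,315),.005)))
print(ang(f(D,sd(592,132),sd(585,75),.115)))
print(ang(f(D,sd(483,350),sd(727,342),.0)), "side base near edge")
plan([.572,-.220,.08],-13.3,6)
```

```text
(np.float64(51.53469750347765), np.float64(0.05393713974083362), array([0.544 , 0.1517, 0.115 ]))
(np.float64(57.13044215844291), np.float64(0.06374719445926266), array([0.5436, 0.1523, 0.045 ]))
base near edge (np.float64(53.25580561437473), np.float64(0.134218698865586), array([0.5953, 0.1186, 0.005 ]))
(np.float64(55.73866004968273), np.float64(0.06865856249074169), array([0.5383, 0.1423, 0.115 ]))
(np.float64(-38.98054848675144), np.float64(0.1274644100296551), array([0.5068, 0.0958, 0.    ])) side base near edge
[-0.011, 0.012, 0.126, 0, 0, np.float64(0.0002), 0],
[-0.011, 0.012, 0.126, 0, 0, np.float64(0.0002), 0],
[-0.011, 0.012, 0.126, 0, 0, np.float64(0.0002), 0],
[-0.011, 0.012, 0.126, 0, 0, np.float64(0.0002), 0],
[-0.011, 0.012, 0.126, 0, 0, np.float64(0.0002), 0],
[-0.011, 0.012, 0.126, 0, 0, np.float64(0.0002), 0],
```

Call:
jog_arm(increments=[[[-0.011,0.012,0.126,0,0,0,0],[-0.011,0.012,0.126,0,0,0,0],[-0.011,0.012,0.126,0,0,0,0],[-0.011,0.012,0.126,0,0,0,0],[-0.011,0.012,0.126,0,0,0,0],[-0.011,0.012,0.126,0,0,0,0],[0,0,0,0,0,0,0],[0,0,0,0,0,0,150],[0,0,0,0,0,0,255],[0,0,0,0,0,0,255],[0,0,0,0,0,0,255],[0,0,0,0,0,0,255],[0,0,0,0,0,0,255],[0,0,0,0,0,0,255]]], force=60)

```text
clock: 4.4
tcp_pos: [0.5735, -0.2204, 0.0815]
orientation: [0.001, 0.783, 0.621, 0.001]
wrist_force: [-0.5, 0.3, 6.2]
finger_gap: 0.011
grip_force: 59.5
```

Run:
```python
from h import *
c=cam("wrist");s=env.get_state();print(s["tcp_pos"],tool_yaw(s),s["finger_gap"],s["grip_force"],s["wrist_force"])
save(c,"w2.png")
```

```text
[ 0.57344926 -0.22043585  0.08145781] -13.160957732084384 0.010797221781472641 59.520546599524096 [-0.32190802  0.16054631  4.69309396]
```

View pics/w2.png

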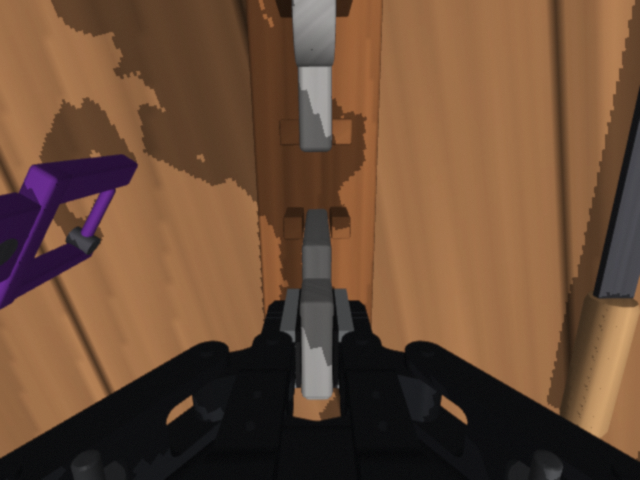

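The hook is gripped square at the lug (gap 11 mm, 60 N) in the picture, around (318,330). Lift straight out of the forks, then carry it over the bow.

Call:
jog_arm(increments=[[[0,0,-0.06,0,0,0,255],[0,0,-0.1,0,0,0,255],[0,0,-0.14,0,0,0,255],[0,0,-0.14,0,0,0,255],[0,0,-0.14,0,0,0,255],[0,0,0,0,0,0,255]]], force=60)

```text
clock: 5.05
tcp_pos: [0.5748, -0.2212, 0.2304]
orientation: [0.004, 0.783, 0.621, 0.002]
wrist_force: [0.7, -0.4, -2.1]
finger_gap: 0.0113
grip_force: 59.1
```

Run:
```python
from h import *
s=env.get_state();print(s["tcp_pos"],s["wrist_force"],s["clock"])
plan([.542,.152,.225],53,12,255)
```

```text
[ 0.57476023 -0.22121219  0.23040639] [ 0.74402988 -0.38917829 -2.06534374] 5.05
[0.119, -0.039, 0.002, 0, 0, np.float64(-0.0306), 255],
[0.122, -0.027, 0.002, 0, 0, np.float64(-0.0306), 255],
[0.124, -0.016, 0.002, 0, 0, np.float64(-0.0306), 255],
[0.125, -0.004, 0.002, 0, 0, np.float64(-0.0306), 255],
[0.125, 0.008, 0.002, 0, 0, np.float64(-0.0306), 255],
[0.123, 0.02, 0.002, 0, 0, np.float64(-0.0306), 255],
[0.121, 0.032, 0.002, 0, 0, np.float64(-0.0306), 255],
[0.117, 0.044, 0.002, 0, 0, np.float64(-0.0306), 255],
[0.112, 0.055, 0.002, 0, 0, np.float64(-0.0306), 255],
[0.107, 0.065, 0.002, 0, 0, np.float64(-0.0306), 255],
[0.1, 0.075, 0.002, 0, 0, np.float64(-0.0306), 255],
[0.092, 0.084, 0.002, 0, 0, np.float64(-0.0306), 255],
```

Call:
jog_arm(increments=[[[0.119,-0.039,0.002,0,0,-0.0306,255],[0.122,-0.027,0.002,0,0,-0.0306,255],[0.124,-0.016,0.002,0,0,-0.0306,255],[0.125,-0.004,0.002,0,0,-0.0306,255],[0.125,0.008,0.002,0,0,-0.0306,255],[0.123,0.02,0.002,0,0,-0.0306,255],[0.121,0.032,0.002,0,0,-0.0306,255],[0.117,0.044,0.002,0,0,-0.0306,255],[0.112,0.055,0.002,0,0,-0.0306,255],[0.107,0.065,0.002,0,0,-0.0306,255],[0.1,0.075,0.002,0,0,-0.0306,255],[0.092,0.084,0.002,0,0,-0.0306,255],[0,0,0,0,0,0,255],[0,0,0,0,0,0,255]]])

```text
clock: 6.45
tcp_pos: [0.5389, 0.1538, 0.2178]
orientation: [-0.001, 0.317, 0.948, -0.001]
wrist_force: [-0.5, -0.6, -2.2]
finger_gap: 0.0106
grip_force: 59.2
```

Run:
```python
from h import *
np.set_printoptions(precision=4,suppress=True)
s=env.get_state();print(s["tcp_pos"],tool_yaw(s),s["clock"],s["orientation"])
ims=[]
for n,b in(("scene",(330,120,430,230)),("side",(210,140,310,250)),("wrist",None)):
    c=cam(n);o=np.array(s["tcp_pos"])
    for t in("bow","snap_hook"):
        for d in spotter.landmark_of(t,n)[:3]:print(n,t,np.round(d["uv"],1),round(d["conf"],2),onz(c,d["uv"],.115))
    print(proj(c,[.542,.152,.115]),proj(c,o-[0,0,.0695]))
    im=c["pixels"][:,:,::-1]
    if b: im=im[b[1]:b[3],b[0]:b[2]]
    ims.append(cv2.resize(im,(int(im.shape[1]*(290/im.shape[0])),290),interpolation=cv2.INTER_CUBIC))
top=np.hstack(ims[:2]);h=cv2.resize(ims[2],(386,290))
cv2.imwrite("pics/p1.png",np.hstack([cv2.resize(top,(410,227)),cv2.resize(h,(302,227))]))
W=cv2.imwrite("pics/p1w.png",c["pixels"][:,:,::-1])
```

```text
[0.5389 0.1538 0.2178] 52.98038796250194 6.45 [-0.001   0.3175  0.9483 -0.0007]
scene bow [373.  179.9] 0.65 [0.5507 0.1538 0.115 ]
scene snap_hook [245.3 330.2] 0.96 [ 0.6614 -0.4205  0.115 ]
scene snap_hook [263.2 262.1] 0.89 [ 0.5541 -0.2599  0.115 ]
scene snap_hook [234.4 389.5] 0.84 [ 0.7418 -0.5264  0.115 ]
[369.8704 178.9761] [370.2217 167.4001]
side bow [253.6 205.7] 0.65 [0.5299 0.1488 0.115 ]
side snap_hook [488.9 329. ] 0.95 [ 0.537  -0.5263  0.115 ]
side snap_hook [256.8 192.7] 0.89 [0.5858 0.2086 0.115 ]
side snap_hook [417.7 323.1] 0.8 [ 0.4579 -0.4304  0.115 ]
[256.5626 203.9538] [254.5257 192.4872]
wrist bow [316.3 244.8] 0.6 [0.5435 0.1497 0.115 ]
wrist snap_hook [ 40.4 318.1] 0.73 [ 0.4648 -0.0491  0.115 ]
wrist snap_hook [318. 262.] 0.61 [0.5545 0.1429 0.115 ]
[317.6152 241.2354] [317.0718 251.4763]
```

View pics/p1.png

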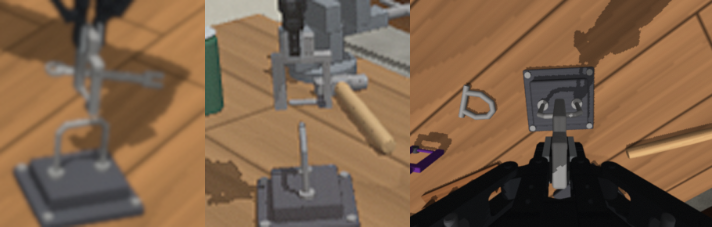

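The pictures show the hook crosswise over the bow. In the side view the hook's x=0 is at about column 256 and the bow bar at 257.5, and in the scene view it lies over the bar's middle. Shift 2 mm and press down in stages.

Call:
jog_arm(increments=[[[-0.008,0,0.04,0,0,0,255],[0,0,0.04,0,0,0,255],[0,0,0.04,0,0,0,255],[0,0,0.04,0,0,0,255],[0,0,0.04,0,0,0,255],[0,0,0.04,0,0,0,255],[0,0,0.04,0,0,0,255],[0,0,0,0,0,0,255]]], force=80)

```text
clock: 7.7
tcp_pos: [0.5425, 0.1507, 0.1474]
orientation: [0.001, 0.318, 0.948, -0.001]
wrist_force: [7.7, -7.2, -7.4]
finger_gap: 0.0108
grip_force: 81.7
```

Call:
jog_arm(increments=[[[0,0,0.03,0,0,0,255],[0,0,0.024,0,0,0,255],[0,0,0,0,0,0,255]]])

```text
clock: 8.0
tcp_pos: [0.5396, 0.1521, 0.1338]
orientation: [-0.002, 0.318, 0.948, -0.001]
wrist_force: [0.0, 0.1, -1.9]
finger_gap: 0.0105
grip_force: 82.4
```

Call:
jog_arm(increments=[[[0,0,0.014,0,0,0,255],[0,0,0.006,0,0,0,255],[0,0,0,0,0,0,255]]])

```text
clock: 8.3
tcp_pos: [0.5412, 0.1522, 0.1305]
orientation: [-0.0, 0.318, 0.948, -0.0]
wrist_force: [-0.8, 0.5, -2.8]
finger_gap: 0.0107
grip_force: 82.4
```

Run:
```python
from h import *
ims=[]
for n,b in(("scene",(330,130,410,230)),("side",(215,150,295,250))):
    c=cam(n);im=c["pixels"][b[1]:b[3],b[0]:b[2],::-1];ims.append(cv2.resize(im,(400,500),interpolation=cv2.INTER_CUBIC))
cv2.imwrite("pics/on.png",np.hstack(ims))
```

```text
(no output)
```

View pics/on.png

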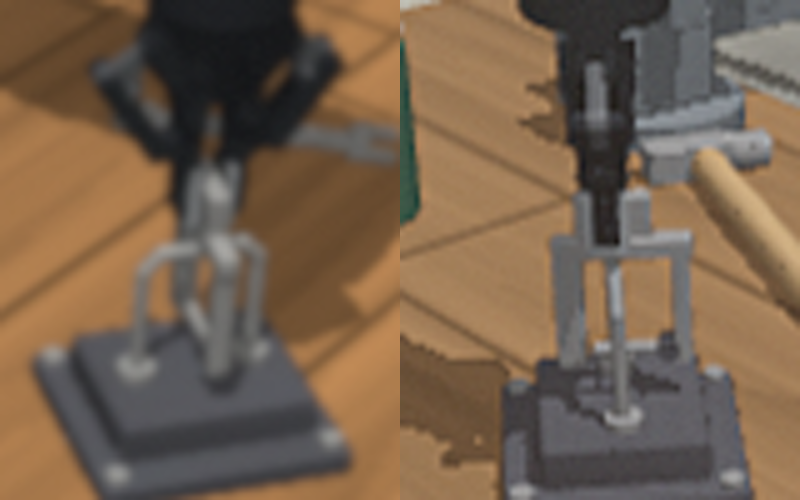

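The side view shows the hook over the bar with the gate level and shut below it (around (625,345)), and the force has dropped to the hook's weight. Seat it on the spine, release and retreat.

Call:
jog_arm(increments=[[[0,0,0.01,0,0,0,255],[0,0,0,0,0,0,255],[0,0,0,0,0,0,215],[0,0,0,0,0,0,200],[0,0,0,0,0,0,180],[0,0,0,0,0,0,160],[0,0,0,0,0,0,140],[0,0,0,0,0,0,120],[0,0,0,0,0,0,120]]], force=20)

```text
clock: 9.3
tcp_pos: [0.5415, 0.1522, 0.1283]
orientation: [0.0, 0.318, 0.948, 0.0]
wrist_force: [1.5, -0.0, -0.5]
finger_gap: 0.0455
grip_force: 0.0
```

Call:
jog_arm(increments=[[[0,0,-0.04,0,0,0,120],[0,0,-0.1,0,0,0,120],[0,0,-0.14,0,0,0,60],[0,0,-0.14,0,0,0,0],[0,0,-0.1,0,0,0,0],[0,0,0,0,0,0,0],[0,0,0,0,0,0,0],[0,0,0,0,0,0,0],[0,0,0,0,0,0,0],[0,0,0,0,0,0,0],[0,0,0,0,0,0,0]]])

```text
clock: 10.4
tcp_pos: [0.5411, 0.1521, 0.2576]
orientation: [-0.001, 0.318, 0.948, -0.0]
wrist_force: [0.0, 0.3, -0.7]
finger_gap: 0.0851
grip_force: 0.0
```

Run:
```python
from h import *
ims=[]
for n,b in(("scene",(240,130,400,290)),("side",(215,150,385,320))):
    c=cam(n);im=c["pixels"][b[1]:b[3],b[0]:b[2],::-1];ims.append(cv2.resize(im,(400,400),interpolation=cv2.INTER_CUBIC))
cv2.imwrite("pics/end.png",np.hstack(ims));print(env.get_state()["clock"])
```

```text
10.5
```

View pics/end.png

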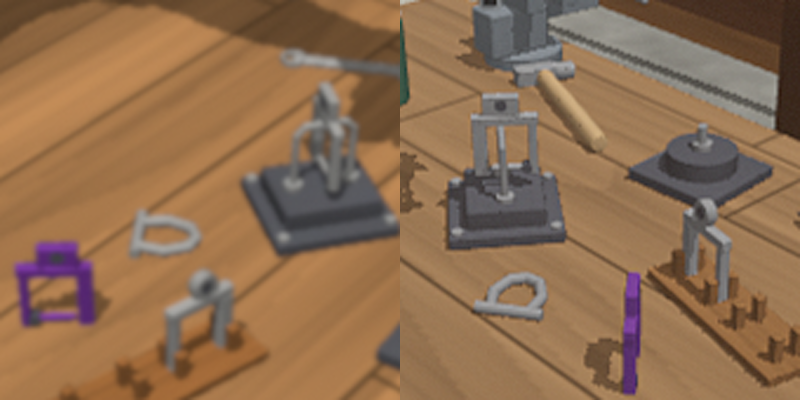

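The snap hook hangs on the bow (side crop around (505,135)), the gripper is clear, and the round-eye hook is still in the rack.

```bash
python3 -c "
from h import *
print(ticket.hand_in())"
```

```text
the job is handed in; nothing more can be done
None
```

I handed the job in at about 10.5 s of robot time: the snap hook hangs on the bow, its gate seen shut just before release, and the open hook is still in its place in the rack.

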